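# Wedge the dish stage up to its height stop

## Robot

A 6-joint arm with a two-finger parallel gripper is mounted at the origin on a cart in front of the work surface, level with it; the furniture and walls round the work are solid. World frame = base frame: x ahead of the robot, y to its left, z up, the work surface at z = 0. Lengths are in mm, angles in rad, forces in N, time in s.
With the tool pointing down it reaches from about 350 to 775 mm from the base axis. Payload 7.3 kg.
Tool frame: the origin (TCP) lies midway between the tips of the shut fingers; the grasp point (between the pads) lies 19 mm behind it; x points along the fingers, y is the direction in which the jaws open and shut, and the axes are right-handed (so a half turn about x gives the same grasp; the last joint's range is limited). The gripper opens to 92 mm and grips with 3 to 60 N. Pads are 19 mm wide; open, the fingers measure 130 mm over their backs; the gripper's body (75 mm by 190 mm) begins 47 mm behind the grasp point.
Start: joints at [-1.474, 0.342, 1.524, -0, 1.275, -0.146], TCP at [126.243, -509.615, 226.741] pointing down, gripper open.
Joint ranges: [-2.53, 2.53], [-0.77, 2.02], [0.04, 2.7], [-1, 4.14], [0.28, 2.66], [-3.11, 3.11]. Speed limits (rad/s): [2.57, 2.57, 3.14, 3.14, 3.14, 3.14].

## Interface

Orientations are given as [roll, pitch, yaw] about the fixed x, y, z axes, in that order (R = Rz(yaw) Ry(pitch) Rx(roll)).
In Python, from plant import bot gives the robot as it stands. The module is installed in compiled form; this text tells all that it offers.
- The arm moves only by the shell command python3 -m handwheel 'ROWS' [OPENING]. ROWS is JSON, a list that holds one entry, the list of rows, each a list of 4 numbers: the shift along the tool's x, y, z in cm, then the turn about the tool's x in rad. A call has 1 to 8 rows; each row shifts and turns the commanded pose from where the row before left it, along the tool's axes as they then stand; what a row does not reach is not made up. A row lasts 1/12 s, in which the tool goes at most 41.7 mm and 7.16 degrees, less where a joint would pass 70% of its speed; a pose out of reach is approached as far as the arm can. A call is refused whole if a number of a shift passes 4.17 or a number of a turn 0.125, either way. A call with a gripper value outside its range is refused whole. OPENING is the opening, from 0 (shut) to 1 (fully open), set as the call begins (- or left out, the last holds). The fingers move at their own pace and stop on an object; the grip force is fixed at half the most. Time passes only in rows, so rows that do not move let the fingers close. It gives the time, the measured TCP pose, the force and the opening at its end, in the units of the state.
- bot.get_obs(): the state, without advancing time (a new reading comes with each control period).
- bot.capture(name): name is "side" or "top" or "wrist"; returns (picture, depth): 480x640x3 uint8, red, green, blue; 480x640 float32, mm along the optical axis (not along the pixel's ray), 0 where there is no reading.
- bot.camera_model(name): a dict with "fx", "fy", "cx", "cy" (pixels), "dist_coeffs" ([k1, k2, p1, p2, k3] as OpenCV has them; the pictures are not rectified), "position" and "rotation" of the camera in the world. Camera axes: x right, y down, z forward; pixel columns grow to the right and rows downward; lengths in mm; the calibration is good to about 2 mm. A picture is of the moment at which its call begins: read the wrist's pose just before it. camera_model takes no time and is no camera call; for the wrist camera it gives the pose at the moment of the call.
- bot.close_job(): hands the job in, once; it reports no verdict.
Trained networks look in the newest picture that a camera, given by its name, has taken for a name from the list of things; names that differ only in an ending like _2 or _b are one class to them, and where a whole thing is asked for, a point or a joint stands for the part that bears it (a point fixed in the world has none). Each returns a list of dicts, best first, with "conf" (0 to 1); they miss things now and then, are a little off and sometimes report something else, mostly with a low value. They report only what shows in the picture. A call takes as long as a camera call. They do not tell look-alikes from the thing itself.
- bot.find_in(camera, label): "bbox" ([left, top, width, height] in pixels, round what is visible of it).
- bot.spot_point(camera, label): "point" ([column, row] in pixels: a listed point, or the origin of a listed thing).
The state is a dict: "time": time; "joint_positions": joint angles; "dq": joint speeds; "tau": joint torques, N m; "tool_pos": TCP position; "tcp_rot": TCP orientation; "contact_force": force on the tool from outside, world axes, zero at the start; "moment": the same for the moment, N m; "grip_width": finger opening in mm.
Only numpy, scipy, OpenCV 4.12 (cv2) and the standard library are available. Lean on these libraries where they do the work, as an engineer would, in place of code of your own. Each camera call takes 0.05 s, during which the arm holds its last target.

## Task

Pick up the loose white wedge, lay it in the channel of the metal stand with its thin end towards the stage, and slide it in under the stage so that the stage with the dish on it rises until it bears snugly against the height stop screw. Feel for the stop and do not force it; leave the wedge lying flat in the channel, holding the stage up against the screw, and let go. Leave the dish lying where it is on the stage, and do not knock over or move the glassware and bottle standing near.

Things in the scene. Friction and masses are not known exactly. Their poses are not given: they have to be found in the camera images.
- stand: Fixed metal stand. Origin on the bench top, straight under the stage's foot, midway between two 12 mm posts at y = +/-58 mm. x is the way the wedge is slid in, z up. Base plate 305 x 140 x 6 mm, x from -180 to +125 mm; the wedge slides on its top face at z = 6 mm.
- channel_mouth (a point): Middle of the channel's mouth on the base plate's top, at x = -110 mm, z = 6 mm of the stand. Two rails, 8 mm high and wide, make the channel: 35 mm wide inside, straight and level along the stand's x from here to x = +110 mm. In front of the mouth they flare to about 48 mm at x = -148 mm.
- bridge (a point): Middle of the underside of the bridge on the posts: x = -15 to +15 mm, z = 52 to 64 mm of the stand. The height stop, a 10 mm screw, hangs from it over the stage, its head up to z = 79 mm. How far down it is set differs each time and is not given: the stage meets it after rising 5 to 11 mm. Both are rigid: over 20 N between them is too much, under 2 N is not snug.
- stage: Aluminium stage, moves only up and down on the posts. Origin on the lowest line of its foot, above the stand's origin, z = 14 mm at rest (8 mm over the base plate); axes as the stand. Foot: round bar, radius 5 mm, 32 mm long, across the channel. Plate 136 x 90 x 12 mm, x from -16 to +120 mm, 5 to 17 mm above the origin. Mass 0.3 to 0.65 kg, not given.
- stage_top (a point): Point on the stage's upper face straight under the stop screw, 17 mm above the stage's origin. Sliding the wedge in takes about 0.7 to 0.95 N of push for each newton of load on the foot: first the weight of stage and dish, then also the force on the stop, so the push climbs steeply, some 3 N per mm, once the stage meets the screw.
- dish: Shallow clear round dish, 91 mm across, 15 mm high, loose on the stage plate behind the bridge. Origin at the centre of its underside, at about x = +72 mm of the stage.
- wedge: Loose smooth white plastic wedge, 155 x 30 mm, 0.15 kg, flat on the bench to the right of the stand. Origin at the middle of its sole; x points to the thin end, z up. Ramp 3 mm thick at x = +77.5 mm, rising 1 in 6 to 20.5 mm at x = -27.5 mm; then a flat tail, 20.5 mm thick, to an upright rear face at x = -77.5 mm that can be pushed. Self-locking: stays where it is left under the stage.
- wedge_tip (a point): Middle of the thin end's lower edge, x = +77.5 mm on the wedge.
- wedge_grip (a point): In the middle of the wedge's grip block, x = -52.5 mm, z = 40 mm on the wedge. The block stands on the tail, 36 mm along x, 20 mm across y, from z = 20.5 to 51.5 mm; pinch it across y from above. The wedge's centre of mass is near x = -20 mm.
- beaker: Clear beaker, 54 mm wide, 69 mm high, standing near the work. Origin at the centre of its underside. Bystander.
- dropper_bottle: White dropper bottle, 37 mm wide, 133 mm high, standing near the work. Origin at the centre of its underside. Bystander.
- tumbler: Clear tumbler, 75 mm wide, 72 mm high, standing to the left of the stand. Origin at the centre of its underside. Bystander.
Things that resemble listed ones, but are neither listed nor needed, are in the scene too. Of the things that look like the wedge, the larger one is meant. What is shaped like the dish but orange is not meant.

How it is judged (in metres and radians):
On the way, in this order (a step that is already met when the one before it is completed fails the run):
1. the wedge lies flat in the channel, thin end towards the stage (x of wedge_tip in the frame of stand above -0.11 m and x of wedge in the frame of stand below 0.03 m and y of wedge_tip in the frame of stand between -0.006 and 0.006 m and z of wedge in the frame of stand below 0.01 m and angle between wedge's own z axis and vertical below 0.06 rad and angle between the x axis of wedge and the x axis of stand, either way round below 0.1 rad), for 0.2 s.
2. the wedge has lifted the stage off its rest (z of stage in the frame of stand above 0.0165 m and contact force between wedge and stage above 1 N), for 0.1 s.
At the end, for the whole second after the job is handed in: The wedge lies flat (within 2 mm of the base plate, 3 degrees) and at rest in the channel, thin end first under the foot; it carries the stage, which bears on the stop screw with 2 to 20 N; the dish still lies flat on the stage (contact force between stage and stand between 2 and 20 N and contact force between wedge and stage above 1 N and x of wedge_tip in the frame of stand above 0.02 m and x of wedge in the frame of stand below 0.03 m and z of wedge in the frame of stand below 0.008 m and angle between wedge's own z axis and vertical below 0.05 rad and angle between the x axis of wedge and the x axis of stand, either way round below 0.1 rad and linear speed of wedge below 0.01 m/s and angle between dish's own z axis and vertical below 0.1 rad and z of dish in the frame of stage between 0.01 and 0.025 m); the robot touches nothing.
It fails at once if the stage is forced against the stop (more than 20 N) (contact force between stage and stand above 20 N).
It fails at once if the dish is shifted more than 20 mm on its stage or tipped (x of dish in the frame of stage above 0.095 m or x of dish in the frame of stage below 0.048 m or y of dish in the frame of stage above 0.024 m or y of dish in the frame of stage below -0.024 m or angle between dish's own z axis and vertical above 0.3 rad).
It fails at once if a bystander is moved more than 25 mm or tipped over (distance of any of beaker, dropper_bottle, tumbler from where it was at the start of the episode above 0.025 m or angle between any of beaker, dropper_bottle, tumbler's own z axis and vertical above 0.3 rad).
It also fails if it takes over 72 s, if anything falls off the work surface, if the arm or the gripper's body presses on something with over 40 N, if the wrist force passes 120 N, or if a joint passes its speed limit or range.

## Working session

There is one attempt and no reset: what is moved stays moved. The work goes in short steps, Python scripts to look and compute and a shell command to move; the robot and the scene stay as the last step left them, time stands still between calls to the robot, and variables do not carry over. Pictures are saved under pics/ and viewed, and the job is handed in when it is done.

```bash
ls; mkdir -p pics
cat > h.py <<'E'
import numpy as np, cv2
from plant import bot
from scipy.spatial.transform import Rotation as R
def snap(n,f):
    p,d=bot.capture(n); cv2.imwrite('pics/'+f+'.png',p[:,:,::-1]); np.save('pics/'+f+'.npy',d); return p,d
def cam(n):
    m=bot.camera_model(n); K=np.array([[m['fx'],0,m['cx']],[0,m['fy'],m['cy']],[0,0,1.]])
    r=np.array(m['rotation'],float)
    if r.shape!=(3,3): r=R.from_euler('xyz',r).as_matrix()
    return K,np.array(m['dist_coeffs'],float),np.array(m['position'],float),r
def ray(n,uv):
    K,D,p,r=cam(n); q=cv2.undistortPoints(np.array([[uv]],float),K,D)[0,0]
    return p,r@np.array([q[0],q[1],1.])
def atz(n,uv,z):
    p,v=ray(n,uv); return p+v*(z-p[2])/v[2]
def atd(n,uv,d):
    p,v=ray(n,uv); return p+v*d
def proj(n,P):
    K,D,p,r=cam(n); c=r.T@(np.array(P,float)-p)
    return cv2.projectPoints(c[None],np.zeros(3),np.zeros(3),K,D)[0].ravel()
E
python3 - <<'E'
from h import *
print(bot.get_obs())
for n in ['side','top','wrist']:
    snap(n,n+'0'); print(n,bot.camera_model(n))
    for l in ['wedge','wedge_tip','wedge_grip','stand','channel_mouth','bridge','stage_top','dish','beaker','dropper_bottle','tumbler']:
        try: print(l,[(x['point'],round(x['conf'],2)) for x in bot.spot_point(n,l)][:3])
        except Exception as e: print(l,e)
E
```

```text
pics
{'time': 0.0, 'joint_positions': array([-1.47400882e+00,  3.42722281e-01,  1.52501273e+00,  6.50827730e-07,
        1.27541149e+00, -1.45950775e-01]), 'dq': array([ 3.75129755e-04,  2.98215957e-05, -9.56341844e-04, -2.28914993e-04,
        5.02944835e-04,  8.68106230e-04]), 'tau': array([ 2.16293702e-03, -4.31240094e+01, -2.44220173e+01,  7.19896797e-02,
        5.60198107e-02, -1.26323630e-04]), 'tool_pos': array([ 126.19668555, -509.18515511,  226.04669675]), 'tcp_rot': array([-1.71714762,  1.56924248,  1.66718313]), 'contact_force': array([-0.24872622, -0.32480777,  1.10819386]), 'moment': array([-0.07096385,  0.03444071,  0.00679369]), 'grip_width': 91.46533980823841}
side {'fx': 443.09665893709723, 'fy': 443.09665893709723, 'cx': 315.54116063760074, 'cy': 230.13001661215338, 'dist_coeffs': array([-0.00856023,  0.        ,  0.        ,  0.        ,  0.        ]), 'position': array([542.23298418, 851.8227102 , 711.48790211]), 'rotation': array([-2.27464182, -0.0171917 , -3.07303867])}
wedge [([337.7, 167.9], 0.89), ([340.5, 194.6], 0.74)]
wedge_tip [([311.6, 173.6], 0.87), ([
[... 1025 characters left out ...]
[([312.9, 222.0], 0.93)]
dish [([206.2, 186.1], 0.59), ([312.6, 197.2], 0.58)]
beaker [([400.2, 195.4], 0.83), ([449.4, 253.8], 0.53)]
dropper_bottle [([440.2, 197.7], 0.59)]
tumbler [([253.5, 197.2], 0.94), ([308.1, 261.3], 0.71)]
wrist {'fx': 399.90021989882354, 'fy': 399.90021989882354, 'cx': 315.9723278348155, 'cy': 240.86989654793697, 'dist_coeffs': array([-0.03153378,  0.        ,  0.        ,  0.        ,  0.        ]), 'position': array([ 196.40642101, -492.14395531,  385.22904337]), 'rotation': array([ 2.87155331e+00,  9.49826283e-05, -1.32865827e+00])}
wedge []
wedge_tip []
wedge_grip []
stand []
channel_mouth []
bridge []
stage_top []
dish []
beaker []
dropper_bottle []
tumbler []
```

View pics/top0.png

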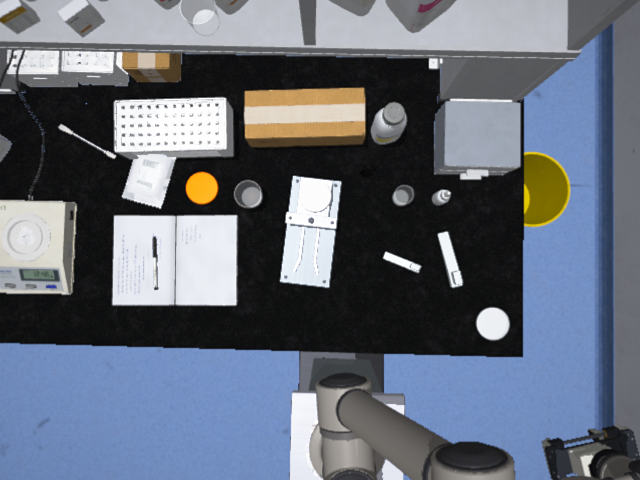

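View pics/side0.png

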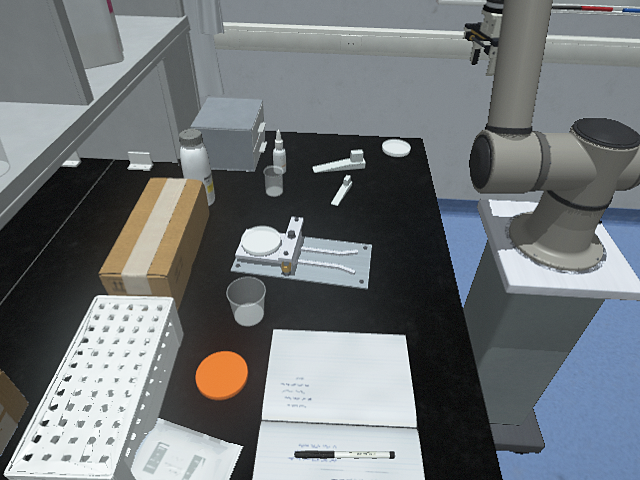

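Run:
```python
from h import *
for n,l in [('top',dict(tipA=(442.6,230.2,0),gripA=(456.5,277.4,40),tipB=(386,258.9,0),gripB=(416.2,271.9,30),mouth=(308,261.1,6),stagetop=(312.9,222,31),stand=(317.1,220.9,0),dish=(312.6,197.2,31),beak=(400.2,195.4,0),drop=(440.2,197.7,0),tum=(253.5,197.2,0))),
 ('side',dict(tipA=(311.6,173.6,0),gripA=(357.5,154.4,40),mouth=(336.2,256.8,6),stagetop=(291.1,249.5,31),dish=(256.2,244.6,31),beak=(273.3,191.4,0),drop=(282.5,173.8,0),tum=(249,313.7,0)))]:
    for k,v in l.items(): print(n,k,atz(n,v[:2],v[2]).round(1))
K=bot.get_obs(); print(R.from_euler('xyz',K['tcp_rot']).as_matrix().round(3))
im=cv2.imread('pics/top0.png'); c=im[150:310,180:500]; cv2.imwrite('pics/topc.png',cv2.resize(c,None,fx=2.5,fy=2.5,interpolation=cv2.INTER_CUBIC))
```

```text
top tipA [ 618.8 -260.1    0. ]
top gripA [ 486.8 -291.1   40. ]
top tipB [ 532.9 -100.2    0. ]
top gripB [ 498.8 -181.5   30. ]
top mouth [521. 122.   6.]
top stagetop [631.1 110.1  31. ]
top stand [636.7  99.2   0. ]
top dish [701.  112.8  31. ]
top beak [ 715.9 -137.5    0. ]
top drop [ 712. -252.    0.]
top tum [700.7 284.1   0. ]
side tipA [ 616.4 -238.8    0. ]
side gripA [ 485.5 -292.8   40. ]
side mouth [533.2 112.1   6. ]
side stagetop [635.8 123.4  31. ]
side dish [716.7 114.   31. ]
side beak [ 714.9 -139.7    0. ]
side drop [ 700.7 -229.7    0. ]
side tum [703.8 287.5   0. ]
[[-0.     0.24  -0.971]
 [-0.    -0.971 -0.24 ]
 [-1.     0.     0.   ]]
```

View pics/topc.png

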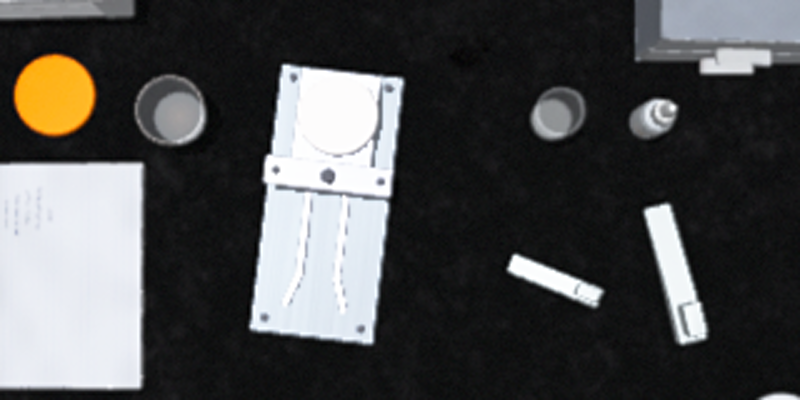

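The top view shows the wedge (larger) at about (443–456, 231–287), with the small look-alike to its left. The stand spans (281–340, 176–288), with its mouth towards the robot. I'll refine the geometry next.

Run:
```python
from h import *
from scipy.optimize import least_squares
im=cv2.imread('pics/top0.png'); g=cv2.cvtColor(im,cv2.COLOR_BGR2GRAY); d=np.load('pics/top0.npy')
# wedge
m=np.zeros_like(g); m[225:295,430:470]=(g[225:295,430:470]>110)*255
n,lab,st,ce=cv2.connectedComponentsWithStats(m); i=1+st[1:,4].argmax(); print(st[i],ce[i])
vv,uu=np.where(lab==i)
P=np.array([atd('top',(u,v),d[v,u]) for u,v in zip(uu,vv)]); print('z range',np.percentile(P[:,2],[5,50,95]))
hi=P[P[:,2]>35]; print('block',len(hi),hi.mean(0).round(1),cv2.minAreaRect(hi[:,:2].astype(np.float32)))
print('all',cv2.minAreaRect(P[:,:2].astype(np.float32)))
# fit wedge silhouette: project model corners & compare with min area hull
def hullmask(x,y,a,model):
    c,s=np.cos(a),np.sin(a)
    out=[]
    for q in model: out.append([proj('top',(x+c*px-s*py,y+s*px+c*py,pz)) for px,py,pz in q])
    return out
S=4
tgt=cv2.resize((lab==i).astype(np.uint8)*255,None,fx=S,fy=S,interpolation=cv2.INTER_LINEAR)>127
tgt=tgt[220*S:300*S,425*S:475*S]
low=[(px,py,pz) for py in(-15,15) for px,pz in((77.5,0),(77.5,3),(-27.5,20.5),(-77.5,20.5),(-77.5,0))]
blk=[(px,py,pz) for py in(-10,10) for px in(-70.5,-34.5) for pz in(20.5,51.5)]
def iou(p):
    M=np.zeros((80*S,50*S),np.uint8)
    for h in hullmask(*p,[low,blk]):
        h=((np.array(h)+.5)*S-.5-np.array([425*S,220*S])).astype(np.float32)
        cv2.fillConvexPoly(M,np.round(cv2.convexHull(h)*16).astype(np.int32),1,shift=4)
    M=M>0; return -(M&tgt).sum()/(M|tgt).sum()
from scipy.optimize import minimize
b=None
for a in (.2,.3):
    r=minimize(iou,[545,-270,a],method='Nelder-Mead',options=dict(initial_simplex=[[540,-272,a],[550,-272,a],[540,-262,a],[540,-272,a+.1]]))
    print('wedge fit',r.x.round(3),r.fun)
# stand plate
hsv=cv2.cvtColor(im,cv2.COLOR_BGR2HSV)
m=np.zeros_like(g); m[168:295,270:350]=(g[168:295,270:350]>110)*255
n,lab,st,ce=cv2.connectedComponentsWithStats(m); i=1+st[1:,4].argmax(); print(st[i])
T=lab==i
T=cv2.morphologyEx(T.astype(np.uint8),cv2.MORPH_CLOSE,np.ones((7,7)))
tg=cv2.resize(T*255,None,fx=S,fy=S,interpolation=cv2.INTER_LINEAR)[160*S:300*S,265*S:355*S]>127
pl=[(px,py,pz) for px in(-180,125) for py in(-70,70) for pz in(0,6)]
br=[(px,py,pz) for px in(-15,15) for py in(-68,68) for pz in(52,64)]
def iou2(p):
    M=np.zeros((140*S,90*S),np.uint8)
    for h in hullmask(*p,[pl,br]):
        h=((np.array(h)+.5)*S-.5-np.array([265*S,160*S])).astype(np.float32)
        cv2.fillConvexPoly(M,np.round(cv2.convexHull(h)*16).astype(np.int32),1,shift=4)
    M=M>0; return -(M&tg).sum()/(M|tg).sum()
r=minimize(iou2,[630,110,-.1],method='Nelder-Mead',options=dict(initial_simplex=[[630,110,-.1],[640,110,-.1],[630,116,-.1],[630,110,-.16]]))
print('stand fit',r.x.round(3),r.fun)
vis=cv2.resize(im[160:300,265:480],None,fx=3.5,fy=3.5,interpolation=cv2.INTER_CUBIC)
x,y,a=r.x; c,s=np.cos(a),np.sin(a)
for q in [(-180,-70,6),(-180,70,6),(125,-70,6),(125,70,6),(-110,0,6),(0,0,79),(-110,17.5,14),(-110,-17.5,14),(-20,17.5,14),(-20,-17.5,14)]:
    u=proj('top',(x+c*q[0]-s*q[1],y+s*q[0]+c*q[1],q[2])); cv2.circle(vis,tuple(int(k) for k in ((u-[265,160]+.5)*3.5)),3,(0,0,255),1)
cv2.imwrite('pics/fit.png',vis)
```

```text
[438 231  25  57 670] [449.97462687 259.83880597]
z range [ 0.42370753 14.8261281  52.32586562]
block 115 [ 488.9 -279.7   85.5] ((501.00555419921875, -119.77545166015625), (370.8396301269531, 36.33083724975586), 85.2977066040039)
all ((499.8000793457031, -129.1779022216797), (159.5582275390625, 357.5638732910156), 13.895337104797363)
wedge fit [ 5.37722e+02 -2.79088e+02  2.61000e-01] -0.9457127449218048Traceback (most recent call last):
  File "<stdin>", line 31, in <module>
    res = _minimize_neldermead(fun, x0, args, callback, bounds=bounds,
                               **options)
    fxr = func(xr)
    fx = function(np.copy(x), *(wrapper_args + args))
  File "<stdin>", line 24, in iou
  File "<stdin>", line 15, in hullmask
  File "h.py", line 19, in proj
    K,D,p,r=cam(n); c=r.T@(np.array(P,float)-p)
            ~~~^^^
  File "h.py", line 7, in cam
    m=bot.camera_model(n); K=np.array([[m['fx'],0,m['cx']],[0,m['fy'],m['cy']],[0,0,1.]])
ValueError: time passes only in moves, steps and waits
```

```bash
sed -i 's/^def cam(n):/import functools\n@functools.lru_cache(None)\ndef cam(n):/' h.py
cat > fit.py <<'E'
from h import *
from scipy.optimize import minimize
im=cv2.imread('pics/top0.png'); g=cv2.cvtColor(im,cv2.COLOR_BGR2GRAY); S=4
def hulls(x,y,a,model):
    c,s=np.cos(a),np.sin(a)
    return [[proj('top',(x+c*px-s*py,y+s*px+c*py,pz)) for px,py,pz in q] for q in model]
m=np.zeros_like(g); m[168:295,270:350]=(g[168:295,270:350]>110)*255
n,lab,st,ce=cv2.connectedComponentsWithStats(m); i=1+st[1:,4].argmax(); print(st[i])
T=cv2.morphologyEx((lab==i).astype(np.uint8),cv2.MORPH_CLOSE,np.ones((7,7)))
tg=cv2.resize(T*255,None,fx=S,fy=S,interpolation=cv2.INTER_LINEAR)[160*S:300*S,265*S:355*S]>127
pl=[(px,py,pz) for px in(-180,125) for py in(-70,70) for pz in(0,6)]
br=[(px,py,pz) for px in(-15,15) for py in(-68,68) for pz in(52,64)]
def iou2(p):
    M=np.zeros((140*S,90*S),np.uint8)
    for h in hulls(*p,[pl,br]):
        h=((np.array(h)+.5)*S-.5-np.array([265*S,160*S])).astype(np.float32)
        cv2.fillConvexPoly(M,np.round(cv2.convexHull(h)*16).astype(np.int32),1,shift=4)
    M=M>0; return -(M&tg).sum()/(M|tg).sum()
r=minimize(iou2,[630,110,-.1],method='Nelder-Mead',options=dict(maxfev=200,initial_simplex=[[630,110,-.1],[640,110,-.1],[630,116,-.1],[630,110,-.16]]))
print('stand fit',r.x.round(3),r.fun)
vis=cv2.resize(im[160:300,265:480],None,fx=3.5,fy=3.5,interpolation=cv2.INTER_CUBIC)
def mark(x,y,a,Q):
    c,s=np.cos(a),np.sin(a)
    for q in Q:
        u=proj('top',(x+c*q[0]-s*q[1],y+s*q[0]+c*q[1],q[2])); cv2.circle(vis,tuple(int(k) for k in ((u-[265,160]+.5)*3.5)),3,(0,0,255),1)
mark(*r.x,[(-180,-70,6),(-180,70,6),(125,-70,6),(125,70,6),(-110,0,6),(0,0,79),(-110,17.5,14),(-110,-17.5,14),(-20,17.5,14),(-20,-17.5,14)])
mark(537.7,-279.1,.261,[(77.5,15,3),(77.5,-15,3),(-77.5,15,20.5),(-77.5,-15,20.5),(-70.5,10,51.5),(-70.5,-10,51.5),(-34.5,10,51.5),(-34.5,-10,51.5)])
cv2.imwrite('pics/fit.png',vis)
E
python3 fit.py
```

```text
[ 280  176   62  112 5324]
stand fit [ 6.34193e+02  1.14689e+02 -9.20000e-02] -0.9833903330104
```

View pics/fit.png

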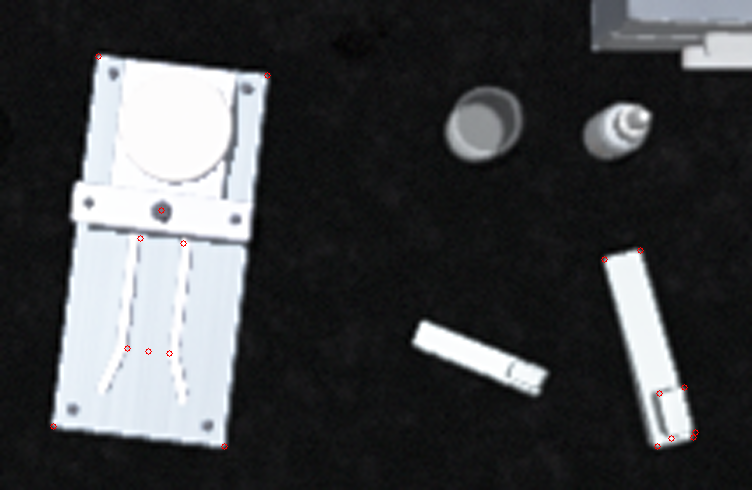

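The fits overlay well on the plate corners, screw, rails and wedge, so I'll move over the grip block.

```bash
python3 -m handwheel '[[[0,-1.03,-3.36,0],[0,-1.03,-3.36,0],[0,-1.03,-3.36,0],[0,-1.03,-3.36,0],[0,-1.03,-3.36,0],[0,-1.03,-3.36,0],[0,-1.03,-3.36,0],[0,-1.03,-3.36,0]]]' 1
python3 -m handwheel '[[[1.5,-1.03,-3.36,-0.0185],[1.5,-1.03,-3.36,0],[1.5,-1.03,-3.36,0],[1.5,-1.03,-3.36,0],[0,0,0,0],[0,0,0,0]]]'
python3 - <<'E'
from h import *
o=bot.get_obs();print(o['time'],o['tool_pos'],o['contact_force']); M=R.from_euler('xyz',o['tcp_rot']).as_matrix();print(M.round(3))
print('to go (tool mm)', M.T@(np.array([487,-292.7,25])-o['tool_pos']))
snap('wrist','w1')
for l in ['wedge_grip','wedge_tip']:
    for x in bot.spot_point('wrist',l): print(l,x['point'],x['conf'],atz('wrist',x['point'],40 if 'grip' in l else 0))
E
```

```text
time: 2.47
tool_pos: [368.7, -363.9, 226.9]
tcp_rot: [1.808, 1.57, -1.091]
contact_force: [0.8, -0.9, 0.1]
grip_width: 91.8
time: 2.97
tool_pos: [487.7, -289.4, 165.4]
tcp_rot: [-0.884, 1.568, 2.523]
contact_force: [0.4, -0.4, 0.1]
grip_width: 91.8
2.9667 [ 487.66934908 -289.39026475  165.42352791] [ 0.4318967  -0.40810512  0.10087944]
[[-0.002  0.262 -0.965]
 [ 0.001 -0.965 -0.262]
 [-1.    -0.002  0.001]]
to go (tool mm) [140.41991479   3.27405066   1.30295424]
wedge_grip [173.3, 155.9] 0.95 [ 514.1808823  -180.08508451   40.        ]
wedge_grip [322.6, 232.9] 0.81 [ 487.30768755 -296.11117691   40.        ]
wedge_tip [89.6, 86.6] 0.75 [543.91882474 -94.7630642    0.        ]
wedge_tip [319.7, 50.4] 0.66 [ 613.52743705 -260.26597693    0.        ]
```

View pics/w1.png

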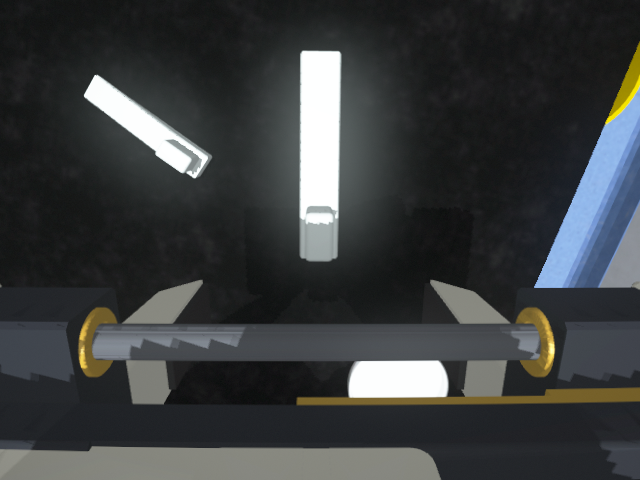

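The wrist view shows the wedge upright in frame at columns 300–340, with the grip block at about (319, 230) and the fingers straddling it. I'll descend and grasp.

```bash
python3 -m handwheel '[[[3,0.33,0.13,0],[3,0,0,0],[3,0,0,0],[2.5,0,0,0],[1.5,0,0,0],[1,0,0,0],[0,0,0,0],[0,0,0,0]]]' 1
python3 - <<'E'
from h import *
o=bot.get_obs();M=R.from_euler('xyz',o['tcp_rot']).as_matrix()
print('to go (tool mm)', M.T@(np.array([487,-292.7,25])-o['tool_pos']),o['tool_pos'])
E
python3 -m handwheel '[[[0,0,0,0],[0,0,0,0],[0,0,0,0],[0,0,0,0],[0,0,0,0],[0,0,0,0],[0,0,0,0],[0,0,0,0]]]' 0
```

```text
time: 3.78
tool_pos: [486.4, -295.5, 27.5]
tcp_rot: [2.063, 1.57, -0.818]
contact_force: [0.5, 0.5, 0.5]
grip_width: 91.9
to go (tool mm) [ 2.46697911 -2.5601442  -1.31998568] [ 486.38123669 -295.5117477    27.46858123]
time: 4.45
tool_pos: [486.5, -294.6, 26.7]
tcp_rot: [1.063, 1.571, -1.817]
contact_force: [-0.5, 0.8, -0.5]
grip_width: 42.9
```

```bash
python3 -m handwheel '[[[0,0,0,0],[0,0,0,0],[0,0,0,0],[0,0,0,0],[0,0,0,0],[0,0,0,0],[0,0,0,0],[0,0,0,0]]]' 0
python3 -m handwheel '[[[-0.3,0,0,0],[-0.7,0,0,0],[-2,0,0,0],[-2,0,0,0],[-2,0,0,0],[-1,0,0,0],[0,0,0,0],[0,0,0,0]]]' 0
python3 - <<'E'
from h import *
o=bot.get_obs();print(o['tool_pos'],o['contact_force'],o['moment'],o['grip_width'],R.from_euler('xyz',o['tcp_rot']).as_matrix().round(3))
snap('wrist','w2'); snap('side','s2')
c=cv2.imread('pics/s2.png')[60:260,240:440]; cv2.imwrite('pics/s2c.png',cv2.resize(c,None,fx=3,fy=3))
E
```

```text
time: 5.12
tool_pos: [486.4, -294.5, 26.7]
tcp_rot: [-0.531, 1.571, 2.872]
contact_force: [-0.2, 0.0, 0.2]
grip_width: 20.0
time: 5.78
tool_pos: [486.5, -294.6, 106.9]
tcp_rot: [2.113, 1.57, -0.767]
contact_force: [-0.9, 0.3, -2.3]
grip_width: 19.7
[ 486.49325656 -294.60185783  106.90673246] [-0.90041774  0.26684761 -2.3368548 ] [0.02845233 0.06563426 0.01353288] 19.717515683911564 [[ 0.001  0.258 -0.966]
 [-0.001 -0.966 -0.258]
 [-1.     0.001 -0.   ]]
```

View pics/w2.png

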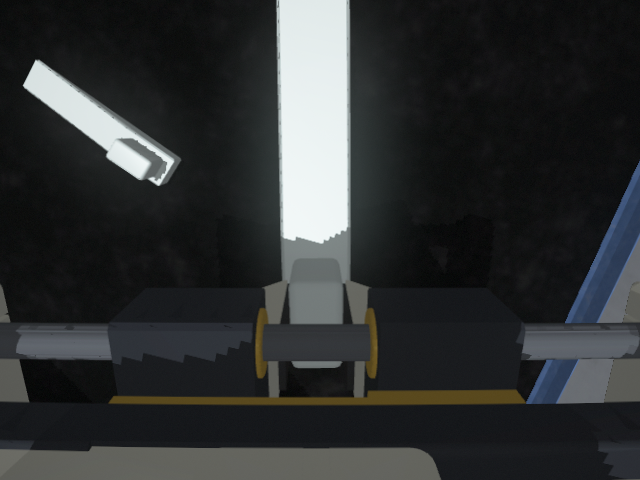

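View pics/s2c.png

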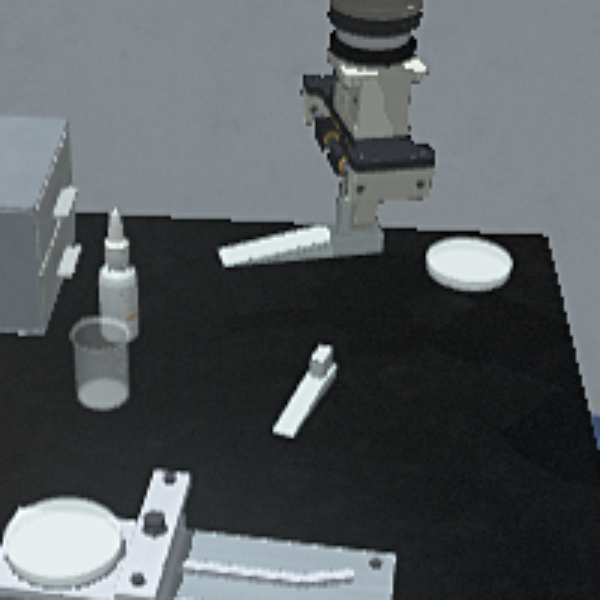

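The wedge is held level at opening 19.7 mm, with its tip forward. I'll turn it to the stand's yaw and carry it over the channel mouth.

```bash
python3 -m handwheel '[[[0,0,0,0.1177],[0,0,0,0.1177],[0,0,0,0.1177],[0,-1.7,0.4,0],[0,-3.5,0.75,0],[0,-3.5,0.75,0],[0,-3.5,0.75,0],[0,-3.5,0.75,0]]]' 0
python3 -m handwheel '[[[0,-3.5,0.75,0],[0,-3.5,0.75,0],[0,-3.5,0.75,0],[0,-3.5,0.75,0],[0,-3.5,0.75,0],[0,-2.5,0.4,0],[0,-1,0.1,0],[0,0,0,0]]]' 0
python3 -m handwheel '[[[0,0,0,0],[0,0,0,0],[0,0,0,0]]]' 0
python3 - <<'E'
from h import *
o=bot.get_obs();M=R.from_euler('xyz',o['tcp_rot']).as_matrix();print(o['tool_pos'],o['contact_force'],M.round(3))
print('to go (tool mm)', M.T@(np.array([435,133.1,107])-o['tool_pos']))
snap('wrist','w3'); snap('top','t3')
c=cv2.imread('pics/t3.png')[150:350,220:420]; cv2.imwrite('pics/t3c.png',cv2.resize(c,None,fx=3,fy=3,interpolation=cv2.INTER_CUBIC))
E
```

```text
time: 6.55
tool_pos: [465.7, -133.4, 105.4]
tcp_rot: [-0.345, 1.568, 2.703]
contact_force: [1.2, 0.5, -2.1]
grip_width: 19.8
time: 7.22
tool_pos: [443.2, 79.6, 105.9]
tcp_rot: [0.041, 1.569, 3.094]
contact_force: [-0.2, -0.3, -1.3]
grip_width: 19.9
time: 7.47
tool_pos: [444.1, 76.6, 106.4]
tcp_rot: [0.718, 1.57, -2.517]
contact_force: [-0.1, 0.4, -1.2]
grip_width: 19.9
[444.11581525  76.64746092 106.4376126 ] [-0.07614341  0.4387594  -1.2253597 ] [[-0.    -0.093 -0.996]
 [-0.    -0.996  0.093]
 [-1.     0.     0.   ]]
to go (tool mm) [ -0.57618632 -55.35383153  14.35008291]
```

View pics/w3.png

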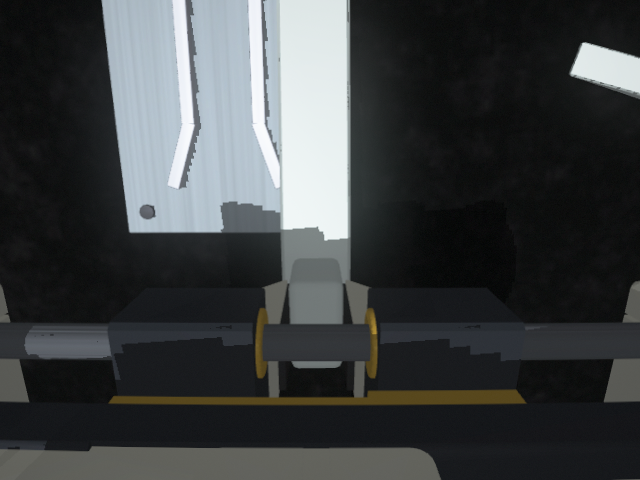

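View pics/t3c.png

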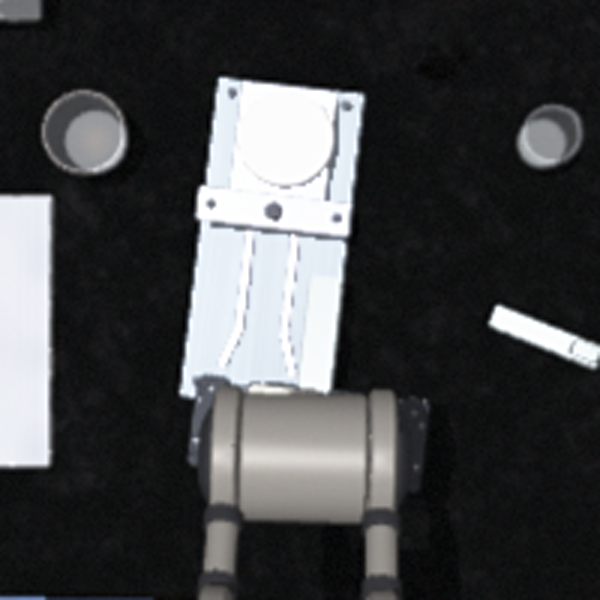

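Run:
```python
from h import *
im=cv2.imread('pics/w3.png'); g=cv2.cvtColor(im,cv2.COLOR_BGR2GRAY)
for v in (10,40,70,100,120): print(v,g[v,165:205].tolist(),g[v,240:290].tolist())
cv2.imwrite('pics/w3c.png',cv2.resize(im[0:240,100:360],None,fx=2.5,fy=2.5,interpolation=cv2.INTER_CUBIC))
```

```text
10 [189, 189, 188, 185, 185, 186, 186, 200, 229, 237, 236, 236, 237, 238, 240, 242, 244, 244, 242, 237, 201, 127, 96, 93, 93, 95, 94, 92, 166, 180, 182, 183, 184, 186, 186, 187, 188, 186, 184, 184] [187, 185, 185, 185, 186, 186, 186, 169, 198, 240, 244, 242, 242, 242, 241, 242, 243, 244, 243, 242, 233, 169, 103, 96, 184, 188, 190, 194, 194, 190, 188, 186, 185, 185, 186, 188, 190, 192, 192, 198, 230, 229, 229, 229, 229, 229, 229, 229, 229, 229]
40 [190, 194, 194, 194, 192, 190, 188, 189, 190, 169, 210, 236, 238, 238, 238, 239, 240, 242, 245, 246, 245, 245, 205, 113, 99, 97, 97, 99, 109, 162, 184, 184, 185, 186, 188, 189, 189, 190, 190, 189] [191, 190, 188, 188, 187, 188, 188, 189, 192, 207, 244, 246, 245, 243, 243, 242, 244, 245, 246, 245, 244, 234, 164, 100, 101, 102, 102, 118, 198, 197, 192, 191, 190, 188, 189, 189, 190, 191, 190, 197, 223, 233, 232, 232, 232, 232, 232, 232, 232, 232]
70 [193, 193, 193, 195, 195, 197, 195, 192, 190, 192, 193, 189, 182, 237, 240, 240, 241, 241, 242, 243, 245, 246, 247, 244, 219, 132, 103, 102, 102, 103, 148, 186, 186, 186, 188, 190, 191, 191, 191, 19
[... 465 characters left out ...]
193, 194, 195, 192, 193, 191, 193, 193, 191, 187, 189, 237, 250, 249, 248, 248, 247, 247, 248, 249, 249, 247, 235, 164, 108, 109, 144, 196, 197, 199, 198, 196, 196, 195, 193, 193, 193, 188, 186, 198, 226, 238, 238, 238, 238, 238, 238, 238, 237]
120 [194, 193, 196, 197, 196, 196, 196, 197, 198, 197, 196, 194, 192, 192, 194, 193, 222, 242, 245, 244, 244, 245, 245, 246, 248, 249, 249, 246, 201, 125, 107, 105, 107, 106, 106, 182, 188, 190, 192, 195] [193, 192, 193, 195, 196, 193, 192, 192, 192, 193, 192, 187, 199, 244, 251, 250, 250, 249, 248, 248, 250, 250, 249, 245, 212, 132, 110, 149, 196, 197, 199, 199, 198, 196, 195, 193, 194, 195, 190, 183, 189, 218, 237, 240, 240, 240, 239, 239, 239, 239]
```

View pics/w3c.png

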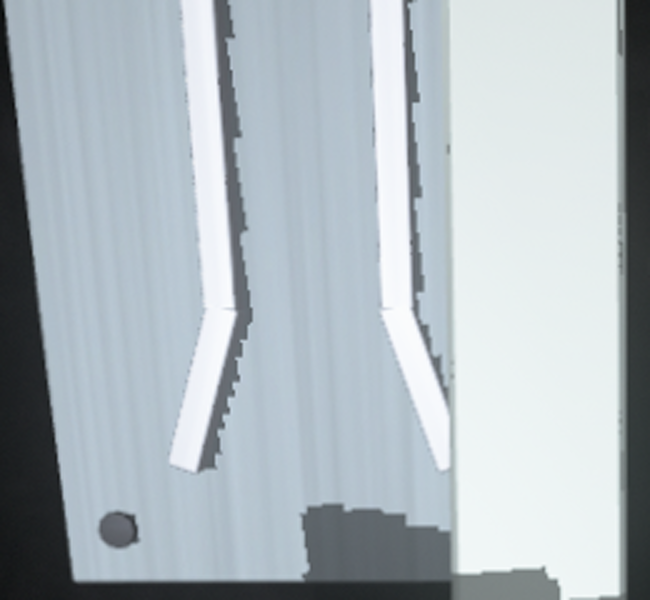

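Run:
```python
from h import *
o=bot.get_obs();M=R.from_euler('xyz',o['tcp_rot']).as_matrix();t=o['tool_pos']
C=[]
for v,l0,l1,r0,r1 in [(10,172,185.3,247.8,260.8),(40,174.8,187.2,249.5,261.9),(70,177.7,189.4,250.7,262.8),(100,179.5,191.6,251.7,264),(120,180.8,193.2,252.6,264.5)]:
    Q=[atz('wrist',(u,v),14) for u in(l0,l1,r0,r1)]
    q=np.array([M.T@(x-t) for x in Q]); 
    print('tool y',q[:,1].round(1),'z',q[0,2].round(1),'mid',q[:,1].mean().round(2)); C.append(np.mean(Q,0)[:2])
C=np.array(C); d=C[0]-C[-1]; print('yaw',np.arctan2(d[1],d[0]),C[0],C[-1])
# predicted by top fit
x,y,a=634.2,114.7,-.092
s=np.array([np.cos(a),np.sin(a)]); n=np.array([-s[1],s[0]])
print('offset of wrist ctr from topfit axis',[(c-[x,y])@n for c in C],[(c-[x,y])@s for c in C])
# bend corners
for u in [(181.5,123),(193.5,124),(252.5,123),(264,123)]:
    p=atz('wrist',u,14)[:2]-[x,y]; print(p@s,p@n)
# wedge edges in the held state; top z ramp
sole=t[2]-26.7
for v,l,r in [(10,279.5,350),(120,281,350)]:
    print([ (M.T@(atz('wrist',(u,v),sole+ 12)-t)).round(1) for u in (l,r)])
```

```text
tool y [-82.2 -74.6 -38.9 -31.5] z -139.1 mid -56.8
tool y [-81.9 -74.7 -38.6 -31.4] z -123.3 mid -56.63
tool y [-81.5 -74.6 -38.5 -31.4] z -107.0 mid -56.52
tool y [-81.9 -74.6 -38.6 -31.3] z -90.2 mid -56.57
tool y [-82.  -74.5 -38.5 -31.3] z -78.7 mid -56.6
yaw -0.09025898086236407 [587.65459359 120.36324294] [527.55516108 125.80253523]
offset of wrist ctr from topfit axis [np.float64(1.3631537715811235), np.float64(1.218802340678424), np.float64(1.1335525551525887), np.float64(1.215996657005941), np.float64(1.2580918998188408)] [np.float64(-46.868848829977146), np.float64(-62.66176014013073), np.float64(-78.92963843246656), np.float64(-95.7137066820439), np.float64(-107.21382915698221)]
-108.79126866685199 26.42581719040084
-109.43510380121174 19.15892593439144
-109.08475247414498 -16.688086663996845
-109.11894222740158 -23.644498436813695
[array([  14.7,  -14.5, -118. ]), array([  14.7,   13.1, -118. ])]
[array([ 14.7, -14.8, -76.5]), array([ 14.7,  13.9, -76.5])]
```

The rail spacing measures 43.2 mm against 43 mm nominal, and the yaw agrees to 2 mrad. Next I'll shift −56 mm in y and +14 mm in z, descend partway and check.

```bash
python3 -m handwheel '[[[0,-2,0.5,0],[0,-2,0.5,0],[0,-1.6,0.43,0],[2,0,0,0],[2,0,0,0],[1.3,0,0,0],[0,0,0,0],[0,0,0,0]]]' 0
python3 -m handwheel '[[[0,0,0,0],[0,0,0,0]]]' 0
python3 - <<'E'
from h import *
o=bot.get_obs();M=R.from_euler('xyz',o['tcp_rot']).as_matrix();t=o['tool_pos'];print(t,o['contact_force'],np.arctan2(M[1,1],M[0,1])+np.pi/2)
x,y,a=634.2,114.7,-.092
s=np.array([np.cos(a),np.sin(a)]); n=np.array([-s[1],s[0]]); print('stand coords tcp',(t[:2]-[x,y])@s,(t[:2]-[x,y])@n)
snap('wrist','w4'); snap('side','s4')
c=cv2.imread('pics/s4.png')[140:340,220:420]; cv2.imwrite('pics/s4c.png',cv2.resize(c,None,fx=3,fy=3,interpolation=cv2.INTER_CUBIC))
E
```

```text
time: 8.23
tool_pos: [434.7, 134.4, 53.4]
tcp_rot: [0.317, 1.569, -2.918]
contact_force: [-0.2, -0.2, -0.8]
grip_width: 19.6
time: 8.4
tool_pos: [435.7, 134.8, 54.6]
tcp_rot: [-2.961, 1.569, 0.088]
contact_force: [0.2, 0.2, -1.7]
grip_width: 19.7
[435.67614783 134.78301736  54.60457362] [ 0.15712221  0.19144689 -1.71133323] -0.09239322813069495
stand coords tcp -199.5293239462353 1.7596453542059722
```

View pics/w4.png

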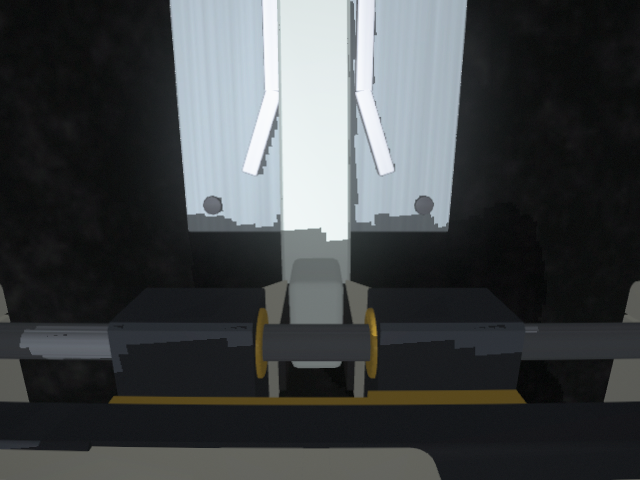

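View pics/s4c.png

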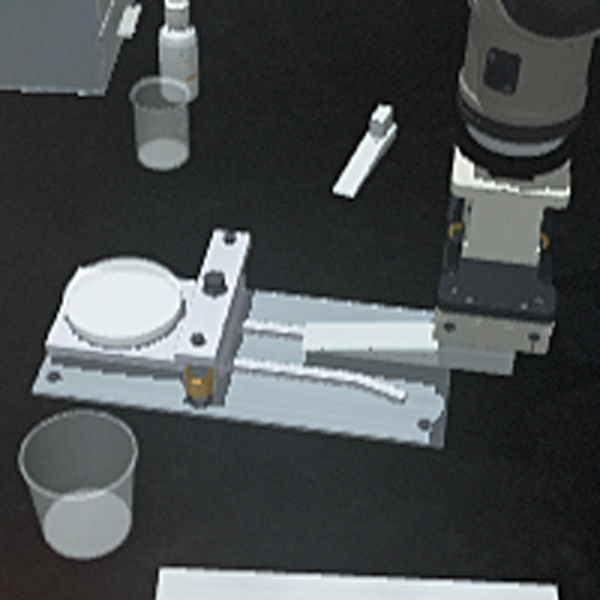

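Run:
```python
from h import *
g=cv2.cvtColor(cv2.imread('pics/w4.png'),cv2.COLOR_BGR2GRAY)
o=bot.get_obs();M=R.from_euler('xyz',o['tcp_rot']).as_matrix();t=o['tool_pos']
for v in (20,50,80): print(v,g[v,258:290].tolist(),g[v,342:380].tolist())
for u in ((265,60),(369,60),(264,92),(276.5,92),(356.5,92),(371,92),(187.5,232),(450,232)):
    print(u,(M.T@(atz('wrist',u,14 if u[1]<200 else 6)-t)).round(1))
```

```text
20 [196, 195, 194, 192, 174, 226, 249, 248, 247, 246, 246, 245, 245, 245, 245, 246, 246, 245, 243, 208, 192, 194, 212, 231, 230, 230, 230, 230, 230, 230, 230, 230] [230, 230, 229, 229, 223, 176, 165, 166, 123, 101, 99, 101, 102, 182, 120, 159, 219, 246, 245, 244, 242, 240, 238, 236, 235, 235, 235, 235, 233, 232, 229, 212, 155, 118, 189, 191, 193, 190]
50 [198, 197, 196, 196, 193, 182, 235, 251, 250, 249, 248, 248, 247, 246, 246, 247, 247, 248, 247, 241, 190, 191, 204, 230, 234, 234, 234, 234, 234, 234, 234, 234] [232, 232, 232, 232, 226, 184, 164, 164, 130, 107, 105, 107, 108, 106, 133, 211, 244, 247, 247, 245, 243, 241, 239, 238, 238, 238, 237, 236, 234, 233, 218, 169, 189, 191, 193, 192, 190, 191]
80 [201, 200, 200, 197, 195, 192, 197, 242, 251, 251, 250, 250, 249, 248, 248, 248, 249, 249, 249, 245, 219, 188, 197, 224, 237, 237, 237, 236, 236, 236, 236, 236] [234, 234, 234, 234, 234, 199, 163, 160, 133, 112, 110, 111, 146, 135, 196, 237, 248, 248, 247, 246, 245, 243, 240, 240, 240, 241, 239, 238, 237, 222, 157, 115, 108, 185, 194, 193, 190, 190]
(265, 60) [  40.7  -23.9 -103.9]
(369, 60) [  40.7   24.2 -103.8]
(264, 92) [ 40.7 -24.8 -89.8]
(276.5, 92) [ 40.7 -18.9 -89.8]
(356.5, 92) [ 40.7  18.8 -89.8]
(371, 92) [ 40.7  25.6 -89.8]
(187.5, 232) [ 48.6 -69.2 -19.9]
(450, 232) [ 48.5  71.5 -19.8]
```

```bash
python3 -m handwheel '[[[0.5,0.08,0,0],[0.7,0,0,0],[0.5,0,0,0],[0.2,0,0,0],[0,0,0,0],[0,0,0,0]]]' 0
python3 -m handwheel '[[[0.1,0,0,0],[0.1,0,0,0],[0,0,0,0],[0,0,0,0]]]' 0
python3 -m handwheel '[[[0.05,0,0,0],[0.05,0,0,0],[0,0,0,0],[0,0,0,0]]]' 0
python3 - <<'E'
from h import *
o=bot.get_obs();print(o['tool_pos'],o['contact_force'],o['moment'])
snap('side','s5');snap('wrist','w5')
c=cv2.imread('pics/s5.png')[180:310,230:410]; cv2.imwrite('pics/s5c.png',cv2.resize(c,None,fx=4,fy=4,interpolation=cv2.INTER_CUBIC))
E
```

```text
time: 9.0
tool_pos: [434.6, 134.1, 34.4]
tcp_rot: [0.335, 1.57, -2.899]
contact_force: [0.3, 0.2, -1.4]
grip_width: 19.6
time: 9.33
tool_pos: [434.8, 134.2, 32.8]
tcp_rot: [2.809, 1.571, -0.424]
contact_force: [0.8, 0.2, -1.5]
grip_width: 19.6
time: 9.67
tool_pos: [435.1, 134.3, 32.5]
tcp_rot: [-2.976, 1.57, 0.073]
contact_force: [-2.8, -0.9, 8.0]
grip_width: 19.8
[435.09322626 134.26077867  32.51455181] [-2.82422051 -0.8855918   8.00753137] [-0.00069736  0.27664205  0.0159807 ]
```

View pics/s5c.png

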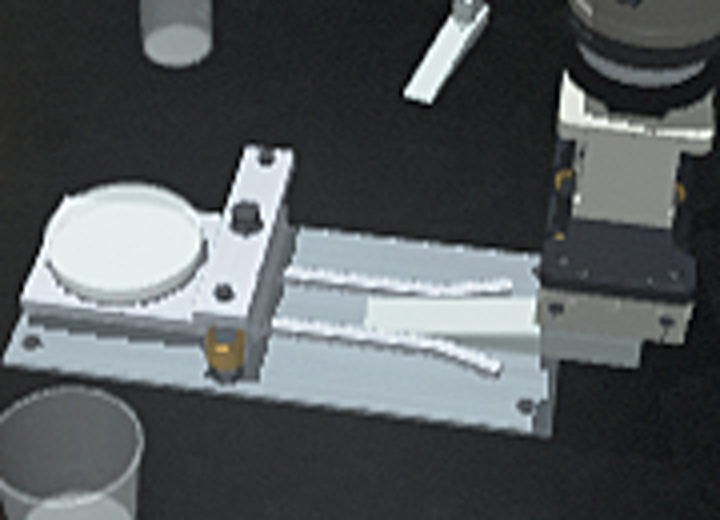

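View pics/w5.png

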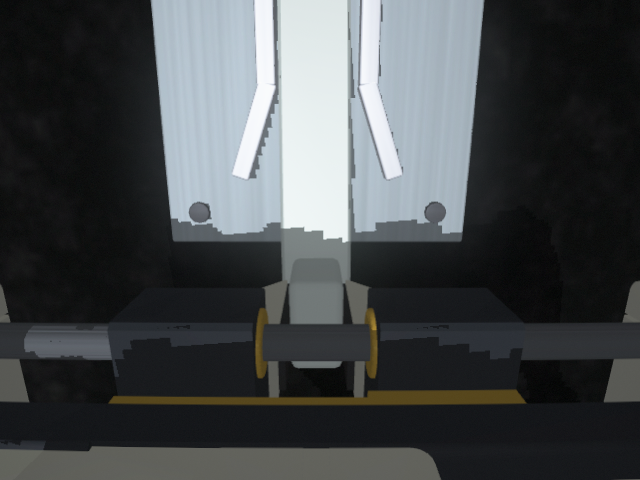

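It's flat in the channel: both contact force and height agree, and the side view shows it between the rails. I'll ease the down-pressure and slide to just short of the foot.

```bash
python3 -m handwheel '[[[-0.03,0,0,0],[0,0,-0.3,0],[0,0,-0.7,0],[0,0,-1,0],[0,0,-1,0],[0,0,-0.7,0],[0,0,-0.3,0],[0,0,0,0]]]' 0
python3 -m handwheel '[[[0,0,0,0],[0,0,0,0]]]' 0
cat > st.py <<'E'
from h import *
o=bot.get_obs();t=o['tool_pos'];M=R.from_euler('xyz',o['tcp_rot']).as_matrix()
s=np.array([.9958,-.0916]);n=np.array([.0916,.9958]);p=t[:2]-[634.2,114.7]
f=o['contact_force'];print('t %.2f TCP stand x %.2f y %.2f z %.2f | F along %.2f lat %.2f z %.2f | My %s yaw %.4f'%(o['time'],p@s,p@n,t[2],f[:2]@s,f[:2]@n,f[2],o['moment'].round(2),np.arctan2(M[1,1],M[0,1])+np.pi/2))
E
python3 st.py
```

```text
time: 10.43
tool_pos: [476.1, 130.5, 32.6]
tcp_rot: [-3.001, 1.568, 0.049]
contact_force: [1.1, -0.8, 5.1]
grip_width: 19.9
time: 10.6
tool_pos: [476.0, 130.5, 32.6]
tcp_rot: [-3.007, 1.568, 0.043]
contact_force: [0.7, 0.3, 4.2]
grip_width: 19.8
t 10.60 TCP stand x -159.03 y 1.26 z 32.63 | F along 0.71 lat 0.36 z 4.25 | My [-0.02 -0.14  0.04] yaw -0.0919
```

```bash
python3 -m handwheel '[[[-0.03,0,0,0],[0,0,-0.5,0],[0,0,-1,0],[0,0,-1.2,0],[0,0,-1,0],[0,0,-0.6,0],[0,0,-0.2,0],[0,0,0,0]]]' 0 >/dev/null
python3 -m handwheel '[[[0,0,0,0],[0,0,0,0]]]' 0 >/dev/null
python3 st.py
python3 -m handwheel '[[[0,0,-0.3,0],[0,0,-0.3,0],[0,0,-0.3,0],[0,0,-0.2,0],[0,0,0,0],[0,0,0,0]]]' 0 >/dev/null; python3 st.py
python3 -m handwheel '[[[0,0,-0.3,0],[0,0,-0.3,0],[0,0,-0.3,0],[0,0,-0.1,0],[0,0,0,0],[0,0,0,0]]]' 0 >/dev/null; python3 st.py
```

```text
t 11.43 TCP stand x -114.68 y 1.15 z 32.63 | F along 1.62 lat -0.63 z 5.99 | My [-0.05 -0.16  0.05] yaw -0.0918
t 11.93 TCP stand x -104.43 y 1.22 z 32.63 | F along -1.02 lat -0.60 z 7.16 | My [0.07 0.14 0.01] yaw -0.0917
t 12.43 TCP stand x -95.87 y 1.19 z 32.63 | F along -4.92 lat -0.39 z 10.86 | My [ 0.17  0.72 -0.02] yaw -0.0917
```

```bash
python3 -m handwheel '[[[0,0,-0.2,0],[0,0,-0.2,0],[0,0,-0.2,0],[0,0,-0.2,0],[0,0,0,0],[0,0,0,0]]]' 0 >/dev/null; python3 st.py
python3 -m handwheel '[[[0,0,-0.2,0],[0,0,-0.2,0],[0,0,-0.2,0],[0,0,-0.1,0],[0,0,0,0],[0,0,0,0]]]' 0 >/dev/null; python3 st.py
```

```text
t 12.93 TCP stand x -87.87 y 1.21 z 32.62 | F along -5.16 lat -0.49 z 10.61 | My [ 0.19  0.77 -0.03] yaw -0.0916
t 13.43 TCP stand x -80.97 y 1.25 z 32.61 | F along -5.43 lat -0.12 z 11.45 | My [0.2  0.74 0.01] yaw -0.0916
```

```bash
python3 -m handwheel '[[[-0.03,0,0,0],[0,0,0,0],[0,0,0,0]]]' 0 >/dev/null; python3 st.py
python3 -m handwheel '[[[0,0,-0.15,0],[0,0,-0.15,0],[0,0,-0.1,0],[0,0,0,0],[0,0,0,0],[0,0,0,0]]]' 0 >/dev/null; python3 st.py
python3 -m handwheel '[[[0,0,-0.1,0],[0,0,-0.1,0],[0,0,-0.1,0],[0,0,0,0],[0,0,0,0],[0,0,0,0]]]' 0 >/dev/null; python3 st.py
```

```text
t 13.68 TCP stand x -80.98 y 1.23 z 32.62 | F along -3.99 lat 0.48 z 8.05 | My [0.2  0.63 0.06] yaw -0.0916
t 14.18 TCP stand x -77.13 y 1.19 z 32.61 | F along -5.66 lat -0.44 z 9.15 | My [0.17 0.65 0.01] yaw -0.0916
t 14.68 TCP stand x -74.18 y 1.21 z 32.62 | F along -5.68 lat -0.10 z 8.49 | My [0.25 0.7  0.02] yaw -0.0916
```

```bash
python3 -m handwheel '[[[0,0,-0.1,0],[0,0,-0.05,0],[0,0,0,0],[0,0,0,0]]]' 0 >/dev/null; python3 st.py
python3 -m handwheel '[[[0,0,-0.1,0],[0,0,-0.05,0],[0,0,0,0],[0,0,0,0]]]' 0 >/dev/null; python3 st.py
```

```text
t 15.02 TCP stand x -72.74 y 1.20 z 32.65 | F along -6.21 lat 0.14 z 9.13 | My [0.25 0.76 0.04] yaw -0.0916
t 15.35 TCP stand x -71.24 y 1.21 z 32.64 | F along -5.73 lat 0.56 z 9.90 | My [0.22 0.73 0.03] yaw -0.0916
```

```bash
python3 -m handwheel '[[[0,0,-0.1,0],[0,0,-0.05,0],[0,0,0,0],[0,0,0,0]]]' 0 >/dev/null; python3 st.py
python3 -m handwheel '[[[0,0,-0.1,0],[0,0,-0.05,0],[0,0,0,0],[0,0,0,0]]]' 0 >/dev/null; python3 st.py
```

```text
t 15.68 TCP stand x -69.73 y 1.22 z 32.66 | F along -6.40 lat 0.48 z 8.28 | My [0.19 0.74 0.03] yaw -0.0916
t 16.02 TCP stand x -68.24 y 1.21 z 32.64 | F along -5.87 lat 0.26 z 8.70 | My [0.24 0.78 0.  ] yaw -0.0916
```

```bash
python3 -m handwheel '[[[0,0,-0.1,0],[0,0,-0.1,0],[0,0,0,0],[0,0,0,0]]]' 0 >/dev/null; python3 st.py
python3 -m handwheel '[[[0,0,-0.1,0],[0,0,-0.05,0],[0,0,0,0],[0,0,0,0]]]' 0 >/dev/null; python3 st.py
```

```text
t 16.35 TCP stand x -66.16 y 1.21 z 32.63 | F along -5.56 lat 0.75 z 9.59 | My [0.2  0.79 0.06] yaw -0.0916
t 16.68 TCP stand x -64.73 y 1.24 z 32.64 | F along -5.60 lat -0.65 z 8.08 | My [ 0.17  0.72 -0.  ] yaw -0.0916
```

```bash
python3 -m handwheel '[[[0,0,-0.1,0],[0,0,-0.05,0],[0,0,0,0],[0,0,0,0]]]' 0 >/dev/null; python3 st.py
```

```text
t 17.02 TCP stand x -63.23 y 1.22 z 32.65 | F along -5.42 lat -0.01 z 9.43 | My [0.23 0.75 0.04] yaw -0.0916
```

```bash
python3 -m handwheel '[[[0,0,-0.1,0],[0,0,-0.05,0],[0,0,0,0],[0,0,0,0]]]' 0 >/dev/null; python3 st.py
```

```text
t 17.35 TCP stand x -61.73 y 1.24 z 32.61 | F along -5.58 lat 0.70 z 9.26 | My [0.18 0.79 0.01] yaw -0.0916
```

```bash
python3 -m handwheel '[[[0,0,-0.1,0],[0,0,-0.1,0],[0,0,0,0],[0,0,0,0]]]' 0 >/dev/null; python3 st.py
python3 -m handwheel '[[[0,0,-0.1,0],[0,0,-0.05,0],[0,0,0,0],[0,0,0,0]]]' 0 >/dev/null; python3 st.py
```

```text
t 17.68 TCP stand x -59.64 y 1.24 z 32.64 | F along -5.63 lat -0.27 z 7.53 | My [ 0.2   0.73 -0.02] yaw -0.0916
t 18.02 TCP stand x -58.21 y 1.23 z 32.66 | F along -5.43 lat 0.04 z 8.16 | My [ 0.2   0.72 -0.02] yaw -0.0916
```

```bash
python3 -m handwheel '[[[0,0,-0.1,0],[0,0,-0.05,0],[0,0,0,0],[0,0,0,0]]]' 0 >/dev/null; python3 st.py
```

```text
t 18.35 TCP stand x -56.73 y 1.24 z 32.60 | F along -5.99 lat -0.07 z 8.74 | My [0.25 0.74 0.05] yaw -0.0916
```

```bash
python3 -m handwheel '[[[0,0,-0.1,0],[0,0,-0.1,0],[0,0,0,0],[0,0,0,0]]]' 0 >/dev/null; python3 st.py
python3 -m handwheel '[[[0,0,-0.1,0],[0,0,-0.05,0],[0,0,0,0],[0,0,0,0]]]' 0 >/dev/null; python3 st.py
```

```text
t 18.68 TCP stand x -54.63 y 1.23 z 32.63 | F along -4.50 lat -0.34 z 8.37 | My [ 0.21  0.68 -0.03] yaw -0.0916
t 19.02 TCP stand x -53.19 y 1.25 z 32.65 | F along -4.83 lat -0.36 z 9.19 | My [0.24 0.71 0.04] yaw -0.0916
```

```bash
python3 -m handwheel '[[[0,0,-0.1,0],[0,0,-0.1,0],[0,0,0,0],[0,0,0,0]]]' 0 >/dev/null; python3 st.py
python3 -m handwheel '[[[0,0,-0.1,0],[0,0,-0.05,0],[0,0,0,0],[0,0,0,0]]]' 0 >/dev/null; python3 st.py
python3 - <<'E'
from h import *
snap('side','s6')
c=cv2.imread('pics/s6.png')[180:310,210:390]; cv2.imwrite('pics/s6c.png',cv2.resize(c,None,fx=4,fy=4,interpolation=cv2.INTER_CUBIC))
E
```

```text
t 19.35 TCP stand x -51.11 y 1.27 z 32.66 | F along -5.85 lat -0.14 z 8.08 | My [ 0.25  0.71 -0.01] yaw -0.0916
t 19.68 TCP stand x -49.71 y 1.23 z 32.63 | F along -5.97 lat -0.08 z 8.99 | My [ 0.24  0.78 -0.08] yaw -0.0916
```

View pics/s6c.png

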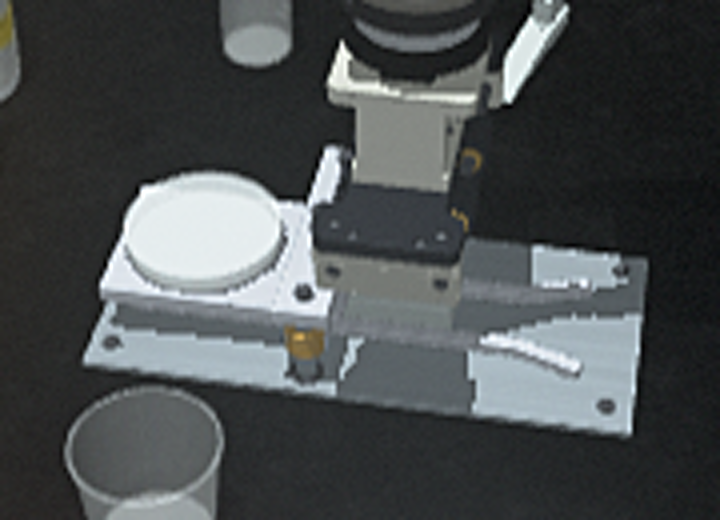

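The side view shows the stage clearly raised, with the dish still in place on it. The stop hasn't been felt yet, so I'll keep going.

```bash
python3 -m handwheel '[[[0,0,-0.1,0],[0,0,-0.1,0],[0,0,0,0],[0,0,0,0]]]' 0 >/dev/null; python3 st.py
python3 -m handwheel '[[[0,0,-0.1,0],[0,0,-0.05,0],[0,0,0,0],[0,0,0,0]]]' 0 >/dev/null; python3 st.py
```

```text
t 20.07 TCP stand x -48.20 y 1.26 z 32.64 | F along -7.61 lat -0.38 z 10.47 | My [0.28 1.06 0.02] yaw -0.0914
t 20.40 TCP stand x -47.80 y 1.31 z 32.60 | F along -10.72 lat 0.59 z 13.33 | My [0.31 1.54 0.06] yaw -0.0912
```

```bash
python3 -m handwheel '[[[0,0,-0.1,0],[0,0,-0.05,0],[0,0,0,0],[0,0,0,0]]]' 0 >/dev/null; python3 st.py
```

```text
t 20.73 TCP stand x -47.34 y 1.36 z 32.59 | F along -15.22 lat -0.81 z 14.97 | My [0.37 2.1  0.06] yaw -0.0911
```

```bash
python3 -m handwheel '[[[0,0,-0.1,0],[0,0,-0.05,0],[0,0,0,0],[0,0,0,0]]]' 0 >/dev/null; python3 st.py
```

```text
t 21.07 TCP stand x -46.84 y 1.41 z 32.56 | F along -17.79 lat 0.55 z 18.23 | My [0.4  2.6  0.06] yaw -0.0911
```

The stop is felt: the push climbed from 5.7 N to about 18 N over 2 mm of TCP travel. Allowing for friction from my down-pressure, I estimate 7–13 N on the stop, so I'm stopping here. I'll relieve the stored push and down-force, then release.

```bash
python3 -m handwheel '[[[-0.04,0,0.1,0],[-0.04,0,0.1,0],[0,0,0.1,0],[0,0,0,0],[0,0,0,0]]]' 0 >/dev/null; python3 st.py
```

```text
t 21.48 TCP stand x -46.81 y 1.41 z 32.59 | F along -7.16 lat 1.94 z 4.19 | My [0.47 1.28 0.09] yaw -0.0915
```

```bash
python3 -m handwheel '[[[0,0,0,0],[0,0,0,0],[0,0,0,0],[0,0,0,0],[0,0,0,0],[0,0,0,0]]]' 0.5; python3 st.py
python3 -m handwheel '[[[-0.5,0,0.1,0],[-1.5,0,0.1,0],[-2,0,0.1,0],[-3,0,0.3,0],[-3,0,1,0],[-3,0,2,0],[-2,0,3,0],[0,0,3,0]]]' 0.5; python3 st.py
python3 -m handwheel '[[[0,0,4,0],[0,0,4,0],[0,0,2,0],[0,0,0,0],[0,0,0,0],[0,0,0,0]]]' 0.5; python3 st.py
python3 - <<'E'
from h import *
snap('side','s7'); snap('wrist','w7');snap('top','t7')
c=cv2.imread('pics/s7.png')[180:310,210:390]; cv2.imwrite('pics/s7c.png',cv2.resize(c,None,fx=4,fy=4,interpolation=cv2.INTER_CUBIC))
c=cv2.imread('pics/t7.png')[160:300,220:420]; cv2.imwrite('pics/t7c.png',cv2.resize(c,None,fx=3.5,fy=3.5,interpolation=cv2.INTER_CUBIC))
E
```

```text
time: 21.98
tool_pos: [590.3, 119.7, 33.3]
tcp_rot: [2.602, 1.571, -0.632]
contact_force: [0.1, 0.8, -0.1]
grip_width: 45.9
t 21.98 TCP stand x -44.21 y 0.99 z 33.35 | F along 0.02 lat 0.76 z -0.08 | My [ 0.02  0.05 -0.06] yaw -0.0919
time: 22.65
tool_pos: [496.1, 128.9, 188.1]
tcp_rot: [-2.954, 1.562, 0.095]
contact_force: [0.7, 0.2, 0.7]
grip_width: 45.5
t 22.65 TCP stand x -138.84 y 1.46 z 188.06 | F along 0.72 lat 0.28 z 0.67 | My [ 0.06 -0.04 -0.01] yaw -0.0922
time: 23.15
tool_pos: [396.1, 137.9, 184.0]
tcp_rot: [-2.985, 1.569, 0.065]
contact_force: [0.7, -0.4, 0.7]
grip_width: 45.5
t 23.15 TCP stand x -239.27 y 1.28 z 184.03 | F along 0.73 lat -0.35 z 0.74 | My [ 0.05 -0.03  0.  ] yaw -0.0918
```

View pics/s7c.png

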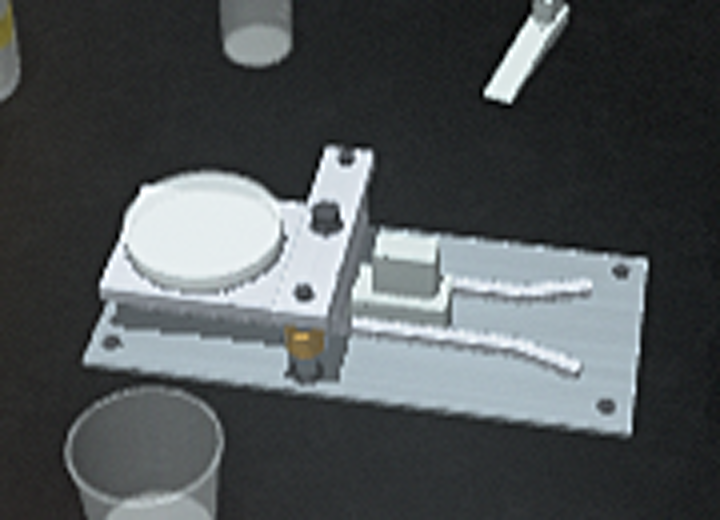

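View pics/t7c.png

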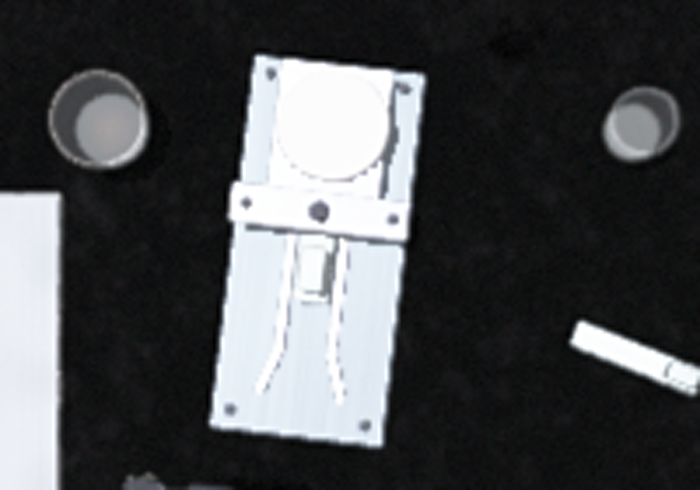

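View pics/w7.png

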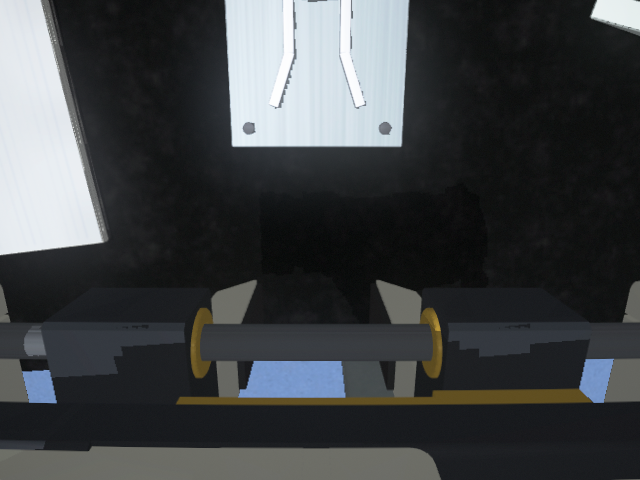

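The side and top views show the wedge flat between the rails under the stage, the dish in place, and the beaker and tumbler where they were. The arm is clear, so I'm handing in.

```bash
python3 -c "
from plant import bot
print(bot.close_job())"
```

```text
the job is handed in; nothing more can be done
None
```

The wedge is in the channel, thin end under the stage, holding the stage up against the stop screw. I let go, backed the arm clear and handed the job in at about 23 s of the 72 s allowed; the hand-in gives no verdict.

- **Sliding in:** I gripped the wedge by its block, turned it to the stand's yaw and laid it flat in the channel, then pushed it in by feel. The push held at about 5.5–6 N while the stage rose. It then climbed to about 18 N over the last 2 mm, which I took as the stop, and I stopped pushing.
- **Force on the stop:** I estimate 7–13 N. This is inferred from the push and the travel and was not measured directly. My own down-pressure rose from 9 to 18 N at the same time, which makes the estimate less certain.
- **Letting go:** When I eased off before opening the gripper, the tool stayed within 0.1 mm. The tool forces then fell to noise level, under 1 N.
- **Last pictures:** The side and top views show the wedge lying flat between the rails and the dish flat and in place on the stage. The beaker and tumbler had not moved. The dropper bottle was mostly outside the last views I looked at, but the arm did not come near it after the start.
- **Disagreement:** The wrist and top cameras differed by about 1 mm on where the channel's centre line is, and I used a value between them. The side force stayed within noise during the slide.

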